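# Load the strip reel and hold the tensioner at its marker

## Robot

A 6-joint arm with a two-finger parallel gripper is mounted at the origin on the work surface. World frame = base frame: x ahead of the robot, y to its left, z up, the work surface at z = 0. Lengths are in mm, angles in rad, forces in N, time in s.
With the tool pointing down it reaches from about 300 to 775 mm from the base axis. Payload 14.6 kg.
Tool frame: the origin (TCP) lies on the centre line of the jaws, within the pads' length; the fingertips stand 8 mm ahead of it and the grasp point (between the pads) lies 11 mm behind it; z points along the fingers, y is the line along which they close (so a half turn about z gives the same grasp; the last joint's range is limited). The gripper opens to 94 mm and grips with 3 to 60 N. Pads are 16 mm wide; open, the fingers measure 119 mm over their backs; the gripper's body (75 mm by 177 mm) begins 78 mm behind the grasp point.
Start: joints at [-1.367, 0.3, 1.521, -0, 1.321, -0.067], TCP at [147.12, -529.948, 213.446] pointing down, gripper open.
Joint ranges: [-3.03, 3.03], [-0.79, 2.21], [0.23, 2.52], [-1.04, 4.18], [0, 3.07], [-2.55, 2.55]. Speed limits (rad/s): [2.22, 2.22, 2.57, 3.14, 3.14, 3.14].

## Interface

Orientations are given as [roll, pitch, yaw] about the fixed x, y, z axes, in that order (R = Rz(yaw) Ry(pitch) Rx(roll)).
In Python, from cell import manip gives the robot as it stands.
- The arm moves only by the tool jog_arm, never from a script. Its argument "rows" is one flat list of numbers, 7 for each row, row after row: the shift along the world's x, y, z in cm, then the turn, a rotation vector about the world's x, y, z in rad, then the closure, from 0 (fully open) to 1 (shut). In form: [dx, dy, dz, rx, ry, rz, fingers, dx, dy, dz, rx, ry, rz, fingers, ...]. A call has 1 to 20 rows; each row shifts and turns the commanded pose from where the row before left it; what a row does not reach is not made up. A row lasts 1/12 s, in which the tool goes at most 41.7 mm and 7.16 degrees, less where a joint would pass 70% of its speed; a pose out of reach is approached as far as the arm can. A call with a gripper value outside its range is refused whole. The fingers move at their own pace and stop on an object; "newtons" is the grip in N (left out, the last holds). Time passes only in rows, so rows that do not move let the fingers close. It gives the time, the measured TCP pose, the force, the opening and the grip force at its end, in the units of the state.
- manip.read_state(): the state, without advancing time (a new reading comes with each control period).
- manip.camera(name): name is "scene" or "side" or "wrist"; returns (picture, depth): 420x560x3 uint8, blue, green, red; 420x560 float32, mm along the optical axis (not along the pixel's ray), 0 where there is no reading.
- manip.camera_model(name): a dict with "K" (3x3 intrinsics, pixels), "R" (3x3) and "t" (3): a world point X has camera coordinates R X + t. Camera axes: x right, y down, z forward; pixel columns grow to the right and rows downward; lengths in mm; the calibration is good to about 2 mm. A picture is of the moment at which its call begins: read the wrist's pose just before it. camera_model takes no time and is no camera call; for the wrist camera it gives the pose at the moment of the call.
- manip.sign_off(): hands the job in; it is judged then, once.
The state is a dict: "clock": time; "joints": joint angles; "qd": joint speeds; "effort": joint torques, N m; "eef_pos": TCP position; "eef_rot": TCP orientation; "wrist_force": force on the tool from outside, world axes, zero at the start; "moment": the same for the moment, N m; "finger_gap": finger opening in mm; "finger_force": force on a finger pad.
Only numpy, scipy, OpenCV 4.12 (cv2) and the standard library are available. Lean on these libraries where they do the work, as an engineer would, in place of code of your own. Each camera call takes 0.05 s, during which the arm holds its last target. There are 200 camera calls.

## Task

Mount the big reel of nickel strip on the upright spindle: carry it by its raised hub, lower it (do not drop it) until it lies flat on the spindle's foot, and let go of it. Then pull the spring-loaded slide of the strip tensioner out by its upright handle until its thin side pointer stands over the middle of the small metal marker block, and finish while still holding it there against the spring, so that the strip can be threaded. Leave everything else on the bench where it is.

Things in the scene. Friction and masses are not known exactly. Their poses are not given: they have to be found in the camera images.
- reel: The big reel, loose, flat on the bench, about 0.4 kg: two black flanges 110 mm in diameter with a silvery 94 mm winding between, together 28 mm tall; on top a raised black hub 40 mm in diameter, 28 mm tall (z 28 to 56 mm), by which it is gripped. A 22 mm bore runs through all. Origin: centre of the underside, z up its axis.
- spindle: Fixed upright steel spindle: round dark foot 96 mm in diameter, 12 mm thick; on it a 17 mm pin, cylindrical to 48 mm above the bench, then tapering to 6 mm at its tip, 62 mm above the bench. Origin: centre of the underside. Spindle and reel stand left and right of the tensioner, either way round.
- seat (a point): Point on the spindle's axis on the upper face of its foot (12 mm above the bench), where the underside of the reel comes to rest.
- tensioner: Fixed strip tensioner: dark base plate, x -120 to +170, y -75 to +75 mm, 12 mm thick. Its slide runs along its own x axis; its own -x, roughly towards the robot, is the pull direction. Spring tube and brackets behind the slide (x +55 to +165 mm) are under 40 mm high; a rod end block 40 mm high stands at x -110 mm. Origin on the bench, z up.
- slide: Spring-return slide: steel carriage 40 x 50 mm, top 42 mm above the bench; upright black handle paddle on it, 14 mm thick along x, 40 mm wide along y; thin pointer to y +72 mm. Axes as the tensioner's; origin at bench level under the handle, at rest at tensioner x +30 mm; travels 100 mm along -x. Spring: 4 N at rest, +1.2 N per 10 mm (8 to 13 N at the marker); it returns if let go.
- handle (a point): Middle of the top edge of the slide's handle paddle, 96 mm above the bench; the paddle reaches down 54 mm to the carriage.
- pointer (a point): Underside of the slide's pointer, 60 mm in +y from the middle of the handle, 34 mm above the bench; moves with the slide.
- marker: Fixed bright metal marker block on the base plate beside the slide's path, 12 mm along the pull direction, 28 mm wide, 18 mm tall; top 30 mm above the bench, 4 mm below the pointer, which passes over it. Origin: centre of its underside, axes as the tensioner's. It stands 40 to 75 mm out (-x) from the pointer's rest position; this varies.
- pack_small: Bystander: small battery pack of 3 x 2 upright blue cells in black holders, 72 x 49 x 72 mm tall. Leave it alone. Origin at its underside, mid-length or centre.
- cell_a: Bystander: single blue battery cell standing upright, 21 mm diameter, 70 mm tall. Leave it alone. Origin at its underside, mid-length or centre.
- cell_b: Bystander: second single blue battery cell standing upright, 21 mm diameter, 70 mm tall. Leave it alone. Origin at its underside, mid-length or centre.
- screwdriver: Bystander: screwdriver with black handle lying on the bench between the robot and the work. Leave it alone. Origin on the tool.
- tape_roll: Bystander: small roll of brown tape lying flat, 64 mm diameter, 19 mm tall, near the robot. Leave it alone. Origin at its underside, mid-length or centre.
- multimeter: Bystander: black multimeter lying on its back, 150 x 75 x 46 mm tall. Leave it alone. Origin at its underside, mid-length or centre.
- wrench: Bystander: steel wrench lying on the bench. Leave it alone. Origin on the tool.
Mind the look-alikes: they are no part of the job. What is shaped like the spindle but orange or red is not meant.

How it is judged (in metres and radians):
On the way, in this order (a step that is already met when the one before it is completed fails the run):
1. the reel is on the spindle, lowered to within 12 mm of its seat while still held in the fingers (horizontal distance between reel and seat below 0.005 m and z of reel in the frame of seat below 0.012 m and contact force between the fingers and reel above 0.5 N), for 0.1 s.
2. the reel lies flat on the spindle's foot and is let go (horizontal distance between reel and seat below 0.004 m and z of reel in the frame of seat below 0.003 m and angle between reel's own z axis and vertical below 0.06 rad and contact force between the fingers and reel below 0.1 N), for 0.2 s.
At the end, for the whole second after the job is handed in: The reel lies flat on the spindle's foot (axis within 4 mm, height within 3 mm, tilt under 0.06 rad), let go; the slide stands still, pointer within 6 mm of the marker's middle along the pull (over the 12 mm block), held by the fingers with more than 2 N and not leaning on the reel (all of step 2 and x of pointer in the frame of marker between -0.006 and 0.006 m and contact force between the fingers and slide above 2 N and linear speed of slide below 0.01 m/s and contact force between slide and reel below 0.2 N); the arm keeps its last pose, push and grip.
It fails at once if a bystander is pushed more than 30 mm from its place or tipped over (distance of any of pack_small, cell_a, cell_b, screwdriver, tape_roll, multimeter, wrench from where it was at the start of the episode above 0.03 m or angle between any of pack_small, cell_a, cell_b's own z axis and vertical above 0.5 rad).
It also fails if it takes over 58 s, if anything falls off the work surface, if the arm or the gripper's body presses on something with over 40 N, if the wrist force passes 120 N, or if a joint passes its speed limit or range.

## Working session

There is one attempt and no reset: what is moved stays moved. The work goes in short steps, Python scripts to look and compute and a tool call to move; the robot and the scene stay as the last step left them, time stands still between calls to the robot, and variables do not carry over. Pictures are saved under pics/ and viewed, at most 10 in all, crops included, and the job is handed in when it is done.

Besides the shell and the picture viewer there is one more tool, called after ">>>" by a JSON object that holds its "name" and its "arguments", one argument or row to a line. jog_arm: Moves the arm, as the interface text tells. Its arguments: {"type":"object","properties":{"rows":{"type":"array"},"newtons":{"type":"number"}},"required":["rows"]}

```bash
mkdir -p pics; ls; cat > h.py <<'E'
import numpy as np, cv2
from cell import manip
def snap(name,fn):
    m=manip.camera_model(name); p,d=manip.camera(name)
    cv2.imwrite(f'pics/{fn}.png',p); np.savez(f'pics/{fn}.npz',p=p,d=d,**{k:np.array(m[k]) for k in('K','R','t')})
    return p,d
def load(fn): return np.load(f'pics/{fn}.npz')
def cloud(f):
    d=f['d'];v,u=np.indices(d.shape);K=f['K']
    c=np.stack([(u-K[0,2])/K[0,0]*d,(v-K[1,2])/K[1,1]*d,d],-1)
    return (c-f['t'])@f['R']   # R^T(c-t)
def onplane(f,u,v,z):
    r=f['R'].T@np.linalg.inv(f['K'])@[u,v,1]; o=-f['R'].T@f['t']
    return o+r*(z-o[2])/r[2]
E
python3 - <<'E'
from h import *
for n in('scene','side'): snap(n,n+'0')
m=manip.camera_model('scene'); print(-m['R'].T@m['t']); m=manip.camera_model('side'); print(-m['R'].T@m['t'])
print(manip.read_state())
E
```

```text
pics
[1048.90249706 -721.61440358 1025.67361817]
[  388.37854501 -1191.67281306  1022.91361891]
{'clock': 0.1, 'joints': array([-1.36658353e+00,  3.00405543e-01,  1.52154524e+00,  3.66911078e-06,
        1.32066184e+00, -6.66131686e-02]), 'qd': array([-0.00049647, -0.00051612, -0.00185891, -0.00069513,  0.00140662,
        0.00069379]), 'effort': array([ 8.10803540e-04, -5.32642221e+01, -3.53286660e+01,  7.08608679e-02,
        2.34606833e-02, -6.31309695e-05]), 'eef_pos': array([ 147.08471008, -529.73083956,  212.93743607]), 'eef_rot': array([-3.14057518e+00, -7.14391758e-05,  2.70825015e-01]), 'wrist_force': array([ 0.13737603, -0.04482058,  0.099595  ]), 'moment': array([ 0.02156727, -0.00397456,  0.01691353]), 'finger_force': 0.0, 'finger_gap': 93.84105665329423}
```

View pics/scene0.png

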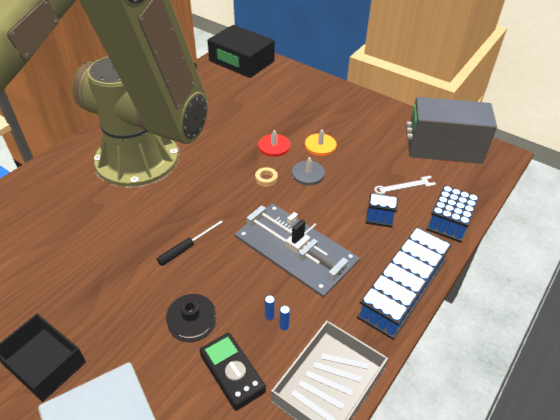

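View pics/side0.png

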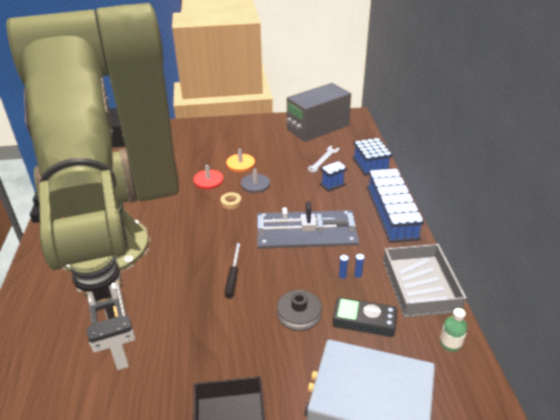

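The scene view shows three spindle shapes: red (274,145), orange (320,144) and dark steel (308,172). The dark one is meant, by colour. The reel is at (191,316), with its hub at (190,308). The tensioner's handle is at (298,231) and there is a bright block near (293,217). In the side view the reel is at (299,308), the dark spindle at (255,182) and the handle at (309,212). I'll confirm these in a crop and measure them with depth.

```bash
python3 - <<'E'
from h import *
f=load('scene0'); 
a=cv2.resize(f['p'][150:300,220:370],None,fx=5.3,fy=4,interpolation=cv2.INTER_CUBIC)
a=cv2.resize(f['p'][140:295,225:375],(581,600),interpolation=cv2.INTER_CUBIC); cv2.imwrite('pics/c1.png',a)
for n,boxes in(('scene0',dict(reel=(160,285,222,345),spin=(285,150,330,186),tens=(230,200,362,292))),('side0',dict(reel=(272,285,326,330),spin=(236,165,274,195),tens=(252,195,362,250)))):
    f=load(n); c=cloud(f)
    for k,(u0,v0,u1,v1) in boxes.items():
        q=c[v0:v1,u0:u1].reshape(-1,3)
        if k=='reel':
            h=q[(q[:,2]>50)&(q[:,2]<62)]; e=cv2.minEnclosingCircle(h[:,:2].astype(np.float32)); print(n,k,'hubtop',np.median(h[:,2]),e,len(h))
            h=q[(q[:,2]>24)&(q[:,2]<33)]; e=cv2.minEnclosingCircle(h[:,:2].astype(np.float32)); print(n,k,'flange',e,len(h))
        if k=='spin':
            h=q[(q[:,2]>8)&(q[:,2]<16)]; print(n,k,cv2.minEnclosingCircle(h[:,:2].astype(np.float32)),len(h))
            h=q[(q[:,2]>40)&(q[:,2]<70)]; print(n,k,'pin',h.mean(0) if len(h) else 0,len(h),q[:,2].max())
        if k=='tens':
            h=q[(q[:,2]>8.5)&(q[:,2]<15)]; print(n,k,cv2.minAreaRect(h[:,:2].astype(np.float32)),len(h))
            h=q[(q[:,2]>90)&(q[:,2]<105)]; print(n,k,'top',h.mean(0) if len(h) else 0,len(h),cv2.minAreaRect(h[:,:2].astype(np.float32)) if len(h)>2 else 0)
E
```

```text
scene0 reel hubtop 56.43655790493925 ((520.385986328125, -318.82611083984375), 20.5740966796875) 183
scene0 reel flange ((542.5020751953125, -323.6139221191406), 79.16380310058594) 1331
scene0 spin ((430.15838623046875, 280.8174743652344), 88.95217895507812) 575
scene0 spin pin [453.48826589 243.49414301  51.63401606] 35 1025.6736181740093
scene0 tens ((586.49951171875, 13.0108642578125), (186.05743408203125, 291.9227600097656), 86.10494995117188) 3011
scene0 tens top [591.19741966  -6.02855914  95.81427591] 81 ((591.142333984375, -3.365144729614258), (41.689517974853516, 15.237310409545898), 86.2667465209961)
side0 reel hubtop 55.70967523385781 ((520.784912109375, -318.9361572265625), 21.909914016723633) 147
side0 reel flange ((517.2263793945312, -316.9021301269531), 57.458290100097656) 920
side0 spin ((427.4556884765625, 277.5811462402344), 88.43223571777344) 383
side0 spin pin [450.20891986 243.92323531  51.08553528] 31 1022.9136189052689
side0 tens ((584.9771118164062, -13.305931091308594), (177.31109619140625, 292.3957824707031), 85.51775360107422) 1769
side0 tens top [588.01891277  -6.79416231  95.99588185] 46 ((588.134521484375, -7.296152114868164), (40.7042236328125, 11.526634216308594), 81.51087951660156)
```

View pics/c1.png

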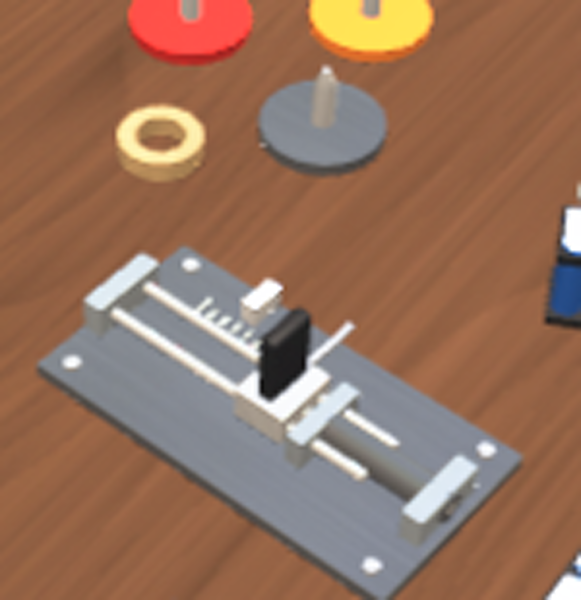

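The crop confirms three things. The dark grey foot with a steel pin is at crop (323,125), separate from the red and orange ones. The bright marker block is at crop (262,300), with the scale ticks beside it. The pointer tip is at crop (350,326). The hub top measures 56 mm and sits at about (520.5,-319). The handle top measures 96 mm and sits at about (589.5,-6). The tensioner yaw is about -0.07. Next I move above the reel.

>>> {"name": "jog_arm", "arguments": {
  "rows": [3.1,1.76,0,0,0,0.102,0,3.1,1.76,0,0,0,0.102,0,3.1,1.76,0,0,0,0.102,0,3.1,1.76,0,0,0,0.102,0,3.1,1.76,0,0,0,0.102,0,3.1,1.76,0,0,0,0.102,0,3.1,1.76,0,0,0,0.102,0,3.1,1.76,0,0,0,0.102,0,3.1,1.76,0,0,0,0.102,0,3.1,1.76,0,0,0,0.102,0,3.1,1.76,0,0,0,0.102,0,3.1,1.76,0,0,0,0.102,0,0,0,0,0,0,0,0,0,0,0,0,0,0,0],
  "newtons": 30
}}

```text
clock: 1.27
eef_pos: [520.0, -317.6, 212.6]
eef_rot: [-3.14, -0.001, 1.497]
wrist_force: [-0.5, -0.2, 0.4]
finger_gap: 93.6
finger_force: 0.0
```

```bash
python3 - <<'E'
from h import *
s=manip.read_state(); print(s['clock'],s['eef_pos'],s['eef_rot'],s['joints'])
snap('wrist','w1')
f=load('w1'); c=cloud(f).reshape(-1,3)
h=c[(c[:,2]>52)&(c[:,2]<60)&(abs(c[:,0]-520)<45)&(abs(c[:,1]+319)<45)]
print(len(h),cv2.minEnclosingCircle(h[:,:2].astype(np.float32)),np.median(h[:,2]))
# spindle & base refine from both fixed cams, excluding bench by colour (foot greyish)
for n,(u0,v0,u1,v1) in(('scene0',(285,150,330,186)),('side0',(236,165,274,195))):
    f=load(n);p=f['p'].astype(int)
    sat=p.max(-1)-p.min(-1); m=np.zeros(sat.shape,bool); m[v0:v1,u0:u1]=sat[v0:v1,u0:u1]<40
    q=cloud(f); z=q[...,2]
    a=m&(z>8.5)&(z<16); b=q[a]; print(n,'foot',cv2.minEnclosingCircle(b[:,:2].astype(np.float32)),b.mean(0),len(b))
    a=m&(z>25)&(z<70); v,u=np.where(a); i=v.argmin(); print('tip px',u[i],v[i],onplane(f,u[i],v[i],62), 'maxz',z[a].max())
    for zz in (30,40,50): 
        b=q[m&(abs(z-zz)<6)]; print(zz,b.mean(0) if len(b) else 0)
E
```

```text
1.2667 [ 519.99405227 -317.58460508  212.60136554] [-3.14046610e+00 -6.25895284e-04  1.49710860e+00] [-6.08373154e-01  4.34616820e-01  1.34021804e+00 -3.62640957e-05
  1.36804606e+00 -5.34678453e-01]
869 ((519.0486450195312, -317.417724609375), 19.828454971313477) 54.73664355648532
scene0 foot ((451.04736328125, 246.05673217773438), 50.177711486816406) [454.41186701 243.8697091   12.66229543] 481
tip px 308 158 [450.14337429 248.0403801   62.        ] maxz 65.92354744921819
30 [454.87105871 242.59138058  30.51976323]
40 [452.72274885 242.70117079  39.23583482]
50 [454.77569666 244.09342118  50.25192876]
side0 foot ((451.32086181640625, 246.0907745361328), 51.24802780151367) [450.70318888 241.78811799  12.53891764] 313
tip px 254 169 [450.60336985 249.07066573  62.        ] maxz 62.04090971373773
30 [450.83819476 243.59635577  28.68218459]
40 [450.02649456 242.78293615  40.61926556]
50 [449.40821672 242.94346942  49.65065454]
```

View pics/w1.png

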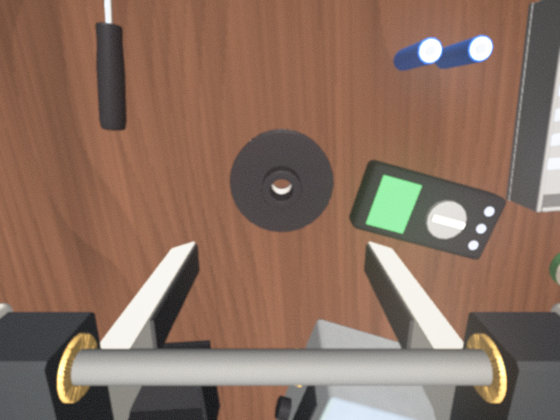

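In the wrist view the hub is centred at (281,185), the fingers will straddle it along world x, and the multimeter is clear on the right (nearest corner at 352,220). I now descend and grip.

>>> {"name": "jog_arm", "arguments": {
  "rows": [0,-0.06,-3,0,0,0,0,0,0,-3,0,0,0,0,0,0,-3,0,0,0,0,0,0,-3,0,0,0,0,0,0,-3,0,0,0,0,0,0,-1.5,0,0,0,0,0,0,-0.8,0,0,0,0,0,0,0,0,0,0,0,0,0,0,0,0,0,1,0,0,0,0,0,0,1,0,0,0,0,0,0,1,0,0,0,0,0,0,1,0,0,0,0,0,0,1,0,0,0,0,0,0,1,0,0,0,0,0,0,1,0,0,0,0,0,0,1,0,0,0,0,0,0,1,0,0,0,0,0,0,1],
  "newtons": 30
}}

```text
clock: 2.82
eef_pos: [519.2, -319.3, 40.5]
eef_rot: [3.142, -0.0, 1.495]
wrist_force: [0.6, 0.2, 0.4]
finger_gap: 39.4
finger_force: 30.0
```

>>> {"name": "jog_arm", "arguments": {
  "rows": [0,0,1,0,0,0,1,0,0,2,0,0,0,1,0,0,3,0,0,0,1,0,0,3,0,0,0,1,0,0,3,0,0,0,1,-0.57,3.6,0,0,0,0,1,-0.57,3.6,0,0,0,0,1,-0.57,3.6,0,0,0,0,1,-0.57,3.6,0,0,0,0,1,-0.57,3.6,0,0,0,0,1,-0.57,3.6,0,0,0,0,1,-0.57,3.6,0,0,0,0,1,-0.57,3.6,0,0,0,0,1,-0.57,3.6,0,0,0,0,1,-0.57,3.6,0,0,0,0,1,-0.57,3.6,0,0,0,0,1,-0.57,3.6,0,0,0,0,1,0,0,0,0,0,0,1,0,0,0,0,0,0,1]
}}

```text
clock: 4.4
eef_pos: [450.1, 114.0, 160.7]
eef_rot: [-3.141, 0.0, 1.498]
wrist_force: [0.6, -0.7, -4.9]
finger_gap: 39.4
finger_force: 30.0
```

```bash
python3 - <<'E'
from h import *
s=manip.read_state(); print(s['clock'],s['eef_pos'],s['eef_rot'],s['finger_gap'])
snap('wrist','w2');snap('scene','s2'); snap('side','d2')
a=cv2.resize(load('s2')['p'][110:250,220:370],(640,600)); b=cv2.resize(load('d2')['p'][130:250,200:340],(640,550))
cv2.imwrite('pics/w2v.png',cv2.resize(load('w2')['p'],None,fx=1.4,fy=1.4))
f=load('w2'); c=cloud(f); m=(abs(c[...,2]-12)<4)&(abs(c[...,0]-451)<60)&(abs(c[...,1]-245)<60)
p=f['p'].astype(int); m&=(p.max(-1)-p.min(-1))<40
b=c[m]; print(len(b),b[:,:2].min(0),b[:,:2].max(0),cv2.minEnclosingCircle(b[:,:2].astype(np.float32)),b.mean(0))
E
```

```text
4.4 [450.13769668 114.04176524 160.72157002] [-3.14136994e+00  1.51415233e-04  1.49812454e+00] 39.4058834374929
8772 [403.22428477 200.70979219] [498.66938213 279.45867432] ((450.8475646972656, 248.33053588867188), 47.9648551940918) [450.58836663 242.83679962  10.85516485]
```

View pics/w2v.png

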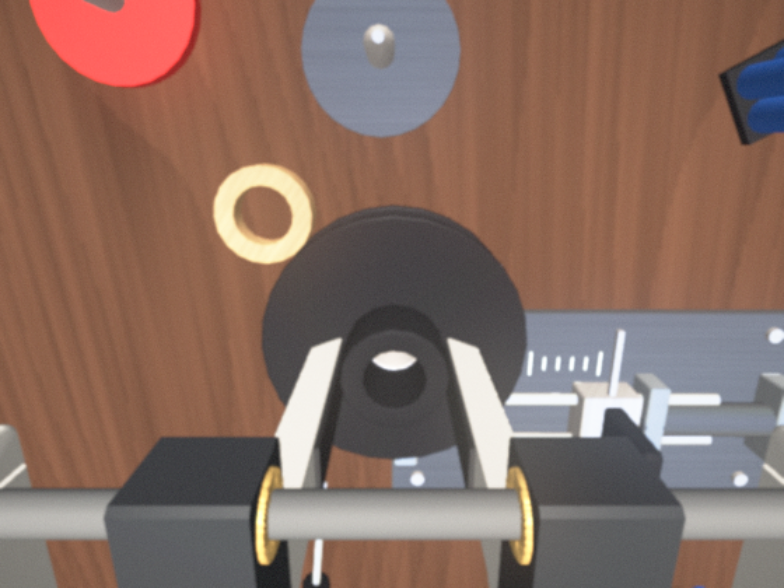

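The wrist view shows the reel held level. The spindle pin tip is at enlarged (378,45) and the dark foot spans columns 302–460. Next I compare the reel and foot centres within the same cameras.

```bash
cat > fit.py <<'E'
from h import *
from scipy.optimize import least_squares
def circ(P,r,x0):
    s=least_squares(lambda c:np.hypot(*(P-c[:2]).T)-r,x0,loss='soft_l1',f_scale=1); return s.x.round(1),np.abs(s.fun).mean().round(2)
def edge(f,mask,z,clipbox=True):
    cs,_=cv2.findContours(mask.astype(np.uint8),cv2.RETR_EXTERNAL,cv2.CHAIN_APPROX_NONE)
    k=max(cs,key=len)[:,0]; H,W=mask.shape
    k=k[(k[:,0]>3)&(k[:,0]<W-4)&(k[:,1]>3)&(k[:,1]<H-4)]
    return np.array([onplane(f,u,v,z)[:2] for u,v in k])
E
python3 - <<'E'
from fit import *
def run(n,rc,rz):
    f=load(n);c=cloud(f);p=f['p'].astype(int);g=(p.max(-1)-p.min(-1))<40
    z=c[...,2]
    m=g&(abs(z-12)<4)&(np.hypot(c[...,0]-451,c[...,1]-247)<58)
    m=cv2.morphologyEx(m.astype(np.uint8),cv2.MORPH_CLOSE,np.ones((3,3)))
    P=edge(f,m,12); P=P[np.hypot(*(P-[451,247]).T)>40]; print(n,'foot',circ(P,48,[451,247]),len(P),'z',np.median(z[m>0]))
    R=np.hypot(c[...,0]-rc[0],c[...,1]-rc[1]); m=(abs(z-rz)<5)&(R<65)&(p.max(-1)<90)
    if m.sum()>50:
        b=c[m]; zz=np.median(b[:,2]); P=edge(f,m,rz); P=P[np.hypot(*(P-rc).T)>45]; print(n,'flange',circ(P,55,rc),len(P),'z',zz)
        return f
for n in('w2','s2','d2'): run(n,np.array([450.,114.]),147.5)
# initial pictures: reel flange at z28
for n in('w1','scene0','side0'):
    f=load(n);c=cloud(f);p=f['p'].astype(int);z=c[...,2];rc=np.array([520.,-318.])
    m=(abs(z-28)<5)&(np.hypot(c[...,0]-520,c[...,1]+318)<65)&(p.max(-1)<90)
    P=edge(f,m,28);P=P[np.hypot(*(P-rc).T)>45];print(n,'reel0',circ(P,55,rc),len(P))
E
```

```text
w2 foot (array([451. , 248.9]), np.float64(0.61)) 231 z 10.857412275195674
w2 flange (array([449.2, 116. ]), np.float64(1.58)) 406 z 147.27015508625348
s2 foot (array([450.7, 246.2]), np.float64(1.41)) 62 z 12.708282524184575
s2 flange (array([449.5, 116.5]), np.float64(2.12)) 81 z 148.85127571121683
d2 foot (array([451.6, 247.9]), np.float64(2.32)) 36 z 11.797016668476063
w1 reel0 (array([ 519. , -317.3]), np.float64(2.21)) 290
scene0 reel0 (array([ 520.3, -317.1]), np.float64(1.92)) 131
side0 reel0 (array([ 520., -318.]), np.float64(nan)) 0fit.py:4: RuntimeWarning: Mean of empty slice.
  s=least_squares(lambda c:np.hypot(*(P-c[:2]).T)-r,x0,loss='soft_l1',f_scale=1); return s.x.round(1),np.abs(s.fun).mean().round(2)
  ret = ret.dtype.type(ret / rcount)
```

>>> {"name": "jog_arm", "arguments": {
  "rows": [0.14,3,0,0,0,0,1,0,3,0,0,0,0,1,0,3,0,0,0,0,1,0,2.5,0,0,0,0,1,0,1.65,0,0,0,0,1,0,0,-2,0,0,0,1,0,0,-2,0,0,0,1,0,0,-1,0,0,0,1,0,0,0,0,0,0,1,0,0,-0.5,0,0,0,1,0,0,-0.5,0,0,0,1,0,0,-0.4,0,0,0,1,0,0,0,0,0,0,1,0,0,0,0,0,0,1]
}}

```text
clock: 5.72
eef_pos: [452.2, 244.1, 96.7]
eef_rot: [3.141, -0.0, 1.495]
wrist_force: [0.5, -0.9, -4.2]
finger_gap: 39.4
finger_force: 30.0
```

```bash
python3 - <<'E'
from h import *
s=manip.read_state(); print(s['clock'],s['eef_pos'],s['wrist_force'],s['moment'])
snap('wrist','w3'); p=load('w3')['p']; cv2.imwrite('pics/w3v.png',cv2.resize(p[200:320,200:360],(800,600),interpolation=cv2.INTER_CUBIC))
E
```

```text
5.7167 [452.24500356 244.11153253  96.6634687 ] [ 0.53993627 -0.90237133 -4.15103381] [-0.02846084 -0.07973434  0.02957622]
```

View pics/w3v.png

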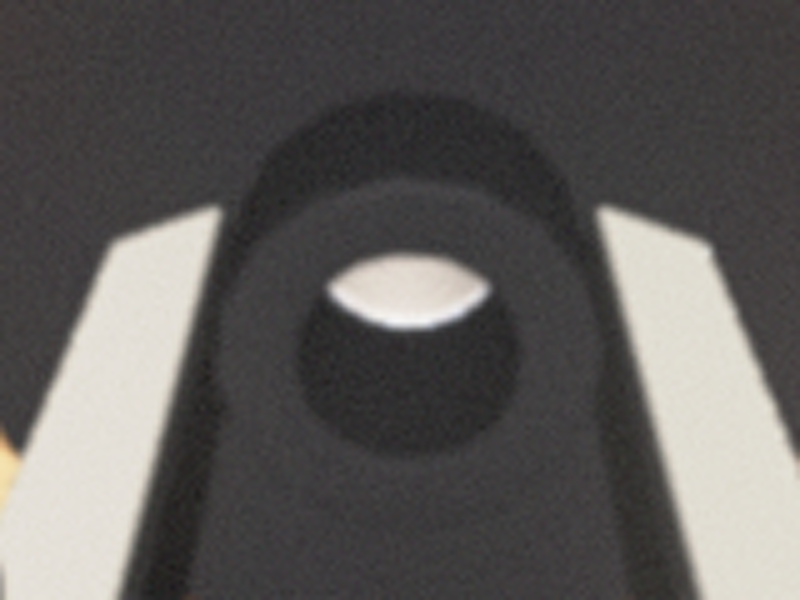

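The bore crop shows only the light inner wall of the bore at (410,290). There is no contact yet with the underside at about 56 mm, so I descend gently and watch the forces.

>>> {"name": "jog_arm", "arguments": {
  "rows": [0,0,-0.3,0,0,0,1,0,0,-0.3,0,0,0,1,0,0,0,0,0,0,1]
}}

```text
clock: 6.02
eef_pos: [451.9, 244.0, 89.9]
eef_rot: [-3.141, 0.0, 1.495]
wrist_force: [-0.5, -0.3, -5.0]
finger_gap: 39.5
finger_force: 30.0
```

>>> {"name": "jog_arm", "arguments": {
  "rows": [0,0,-0.3,0,0,0,1,0,0,-0.3,0,0,0,1,0,0,0,0,0,0,1]
}}

```text
clock: 6.27
eef_pos: [451.9, 244.1, 83.8]
eef_rot: [-3.141, 0.0, 1.495]
wrist_force: [-0.8, 0.9, -5.8]
finger_gap: 39.4
finger_force: 30.0
```

>>> {"name": "jog_arm", "arguments": {
  "rows": [0,0,-0.6,0,0,0,1,0,0,-0.6,0,0,0,1,0,0,-0.6,0,0,0,1,0,0,-0.6,0,0,0,1,0,0,-0.4,0,0,0,1,0,0,0,0,0,0,1,0,0,0,0,0,0,1,0,0,0,0,0,0,1]
}}

```text
clock: 6.93
eef_pos: [452.1, 244.2, 56.5]
eef_rot: [-3.141, 0.0, 1.495]
wrist_force: [-1.5, 2.0, -4.9]
finger_gap: 39.3
finger_force: 30.0
```

>>> {"name": "jog_arm", "arguments": {
  "rows": [0,0,-0.2,0,0,0,1,0,0,-0.1,0,0,0,1,0,0,0,0,0,0,1,0,0,0,0,0,0,1]
}}

```text
clock: 7.27
eef_pos: [452.1, 244.2, 53.4]
eef_rot: [3.142, -0.0, 1.495]
wrist_force: [-0.0, 1.6, -5.9]
finger_gap: 39.5
finger_force: 30.0
```

>>> {"name": "jog_arm", "arguments": {
  "rows": [0,0,-0.1,0,0,0,1,0,0,0,0,0,0,1,0,0,0,0,0,0,1]
}}

```text
clock: 7.52
eef_pos: [452.2, 244.2, 52.6]
eef_rot: [3.141, -0.0, 1.495]
wrist_force: [-1.6, 1.2, -2.2]
finger_gap: 39.4
finger_force: 30.0
```

>>> {"name": "jog_arm", "arguments": {
  "rows": [0,0,0,0,0,0,0,0,0,0,0,0,0,0,0,0,0,0,0,0,0,0,0,0,0,0,0,0,0,0,0,0,0,0,0,0,0,0,0,0,0,0,0,0,0,0,0,0,0,0,0,0,0,0,0,0,2,0,0,0,0,0,0,3,0,0,0,0,0,0,4,0,0,0,0,0,0,4,0,0,0,0,0,0,3,0,0,0,0,1.5,-3.5,0,0,0,0,0,1.5,-3.6,0,0,0,0,0,1.5,-3.6,0,0,0,0,0,1.5,-3.6,0,0,0,0,0,1.5,-3.6,0,0,0,0,0,1.5,-3.6,0,0,0,0,0]
}}

```text
invalid input
```

>>> {"name": "jog_arm", "arguments": {
  "rows": [1.5,-3.6,0,0,0,0,0,0.3,-0.3,0,0,0,0,0,0,0,0,0,0,0,0,0,0,0,0,0,0,0]
}}

```text
clock: 7.85
eef_pos: [470.4, 205.3, 52.7]
eef_rot: [3.141, -0.0, 1.494]
wrist_force: [-0.3, 0.6, -0.9]
finger_gap: 63.0
finger_force: 0.0
```

```bash
python3 - <<'E'
from fit import *
s=manip.read_state(); print(s['clock'],s['eef_pos'],s['eef_rot'],s['finger_gap'])
snap('wrist','w4');snap('scene','s4');snap('side','d4')
for n in('s4','d4'):
    c=cloud(load(n)).reshape(-1,3); r=np.hypot(c[:,0]-452,c[:,1]-246)
    print(n,'hubtop',np.median(c[(r<25)&(c[:,2]>50)&(c[:,2]<95)],0),'flange',np.median(c[(r<53)&(r>25)&(c[:,2]>32)&(c[:,2]<48)],0))
p=load('w4')['p']; cv2.imwrite('pics/w4v.png',cv2.resize(p,None,fx=1.4,fy=1.4))
E
```

```text
7.85 [470.41904507 205.34039219  52.74292978] [ 3.14080225e+00 -2.18097444e-04  1.49384086e+00] 63.03871748260306
s4 hubtop [453.62456764 237.30026589  64.61359402] flange [458.21295467 219.40705131  40.62865404]
d4 hubtop [454.50668228 237.12366262  64.58321623] flange [462.0361162  229.83338089  41.36631428]
```

View pics/w4v.png

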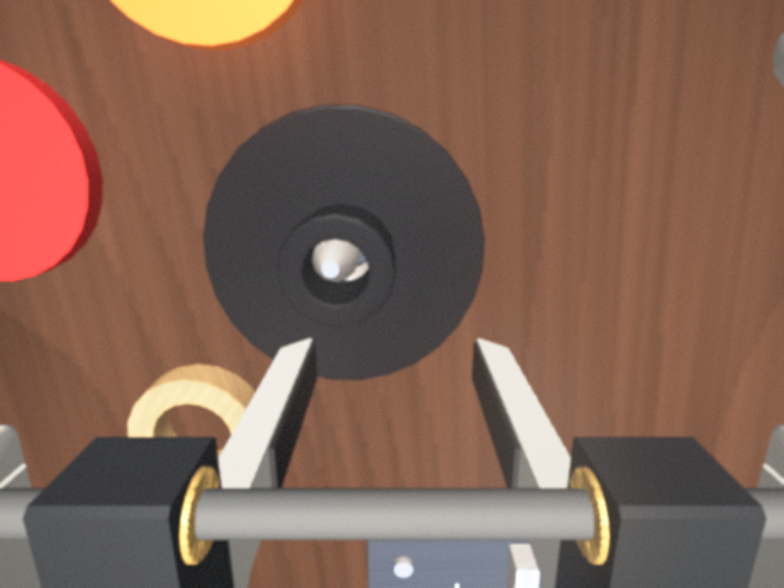

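The 14-row release call was malformed and refused. The short move after it then ran at low height while the fingers opened, because I had batched two dependent moves. The wrist view shows no harm: the reel lies flat with the pin tip at enlarged (335,265) inside the bore, and the fingers are free of it. I'll rise now and go one move at a time.

>>> {"name": "jog_arm", "arguments": {
  "rows": [0,0,2,0,0,0,0,0,0,3,0,0,0,0,0,0,4,0,0,0,0,0,0,4,0,0,0,0,0,0,3,0,0,0,0,1.5,-3.5,0,0,0,0,0,1.5,-3.5,0,0,0,0,0,1.5,-3.5,0,0,0,0,0,1.5,-3.5,0,0,0,0,0,1.5,-3.5,0,0,0,0,0,1.5,-3.5,0,0,0,0,0,0,0,0,0,0,0,0,0,0,0,0,0,0,0,0,0,0,0,0,0,0]
}}

```text
clock: 9.17
eef_pos: [559.9, -4.1, 212.3]
eef_rot: [-3.141, -0.0, 1.495]
wrist_force: [0.2, -0.4, -0.2]
finger_gap: 94.2
finger_force: 0.0
```

```bash
python3 - <<'E'
from fit import *
snap('wrist','w4');snap('scene','s4');snap('side','d4')
for n in('s4','d4'):
    f=load(n);c=cloud(f).reshape(-1,3); r=np.hypot(c[:,0]-452,c[:,1]-246)
    h=c[(r<30)&(c[:,2]>64)&(c[:,2]<74)]
    print(n,'hubtop',cv2.minEnclosingCircle(h[:,:2].astype(np.float32)),np.median(h[:,2]))
    h=c[(r<53)&(r>30)&(c[:,2]>34)&(c[:,2]<48)]; A=np.c_[h[:,:2],np.ones(len(h))]; print('flange plane',np.linalg.lstsq(A,h[:,2],rcond=None)[0],np.median(h[:,2]))
p=load('w4')['p']; cv2.imwrite('pics/w5v.png',cv2.resize(p,None,fx=1.4,fy=1.4))
E
```

```text
s4 hubtop ((444.33306884765625, 230.8407745361328), 9.999999747378752e-05) 70.66756706168441
flange plane [4.32333745e-03 9.46729298e-03 3.69552472e+01] 41.0316235407126
d4 hubtop ((451.9493713378906, 247.11228942871094), 22.327579498291016) 67.91454288677544
flange plane [1.23353446e-02 6.95253020e-03 3.38055399e+01] 41.10519229604532
```

View pics/w5v.png

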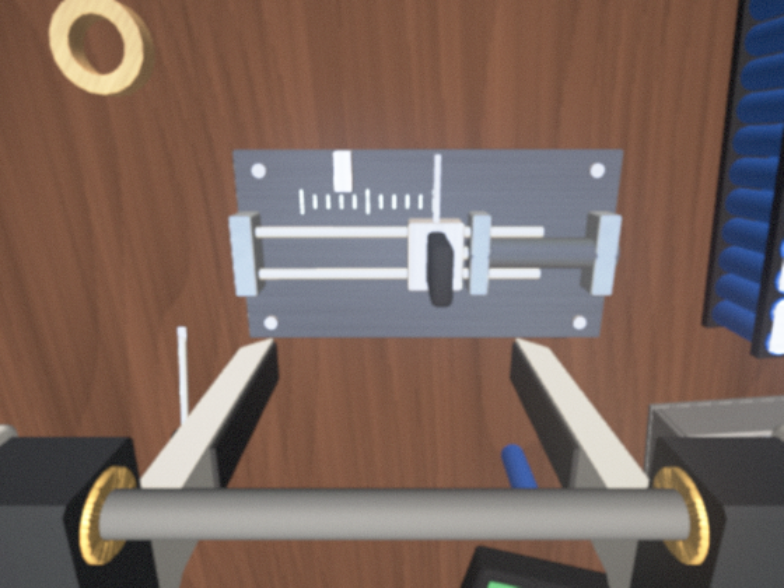

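The wrist view shows the pointer at column 437 (rows 153–222), the marker top at about (342,169), and the base plate corners at (233,150), (623,150), (600,337) and (247,337). The reel's hub top measures 68 mm and its flange 41 mm, so it is flat and seated. Next I work out the pull.

```bash
python3 - <<'E'
from fit import *
f=load('w4');c=cloud(f);p=f['p'].astype(int);z=c[...,2]
W=lambda u,v,zz:onplane(f,u/1.4,v/1.4,zz)
k=[W(*q,12)[:2] for q in((233,150),(623,150),(600,337),(247,337))]; print(np.round(k,1))
d=k[1]-k[0]; yaw=np.arctan2(d[1],d[0]); d2=k[2]-k[3]; print('yaw',yaw,np.arctan2(d2[1],d2[0]))
th=-0.07; 
m=(p.min(-1)>170); 
def rep(n,sel):
    q=c[sel]; e=cv2.minAreaRect(q[:,:2].astype(np.float32)); print(n,len(q),np.median(q[:,2]),q.mean(0).round(1),e)
def box(u0,v0,u1,v1):
    b=np.zeros(z.shape,bool); b[int(v0/1.4):int(v1/1.4),int(u0/1.4):int(u1/1.4)]=1; return b
rep('marker',box(325,145,360,200)&m&(abs(z-29)<5))
rep('pointer',box(428,148,446,212)&m&(z>25)&(z<42))
rep('handle',box(415,215,470,320)&(p.max(-1)<100)&(z>88)&(z<102))
b=c[(z>8)&(z<15)&box(225,140,630,345)&((p.max(-1)-p.min(-1))<45)]; print('base',cv2.minAreaRect(b[:,:2].astype(np.float32)))
print('mk',W(342,170,30),'ptr',W(437,155,35),W(437,215,35))
E
```

```text
[[447.1  81.8]
 [732.8  60.3]
 [723.  -87.5]
 [433.3 -65.7]]
yaw -0.07513493176130684 -0.07533620799437421
marker 351 28.764188527352054 [527.3  61.7  28.8] ((527.108642578125, 61.642189025878906), (27.16400909423828, 12.098896980285645), 85.99065399169922)
pointer 178 36.915736517104165 [593.   50.1  36.8] ((593.2029418945312, 48.8565673828125), (37.584903717041016, 4.149189472198486), 86.7480697631836)
handle 621 94.42638667923701 [588.2  -1.7  94.2] ((588.116455078125, -2.384462356567383), (38.410831451416016, 12.759052276611328), 87.54552459716797)
base ((584.3294677734375, -3.0516128540039062), (148.86936950683594, 289.9866638183594), 85.70015716552734)
mk [527.37044731  62.41985367  30.        ] ptr [594.42370541  67.77224477  35.        ] [592.37852992  26.36984169  35.        ]
```

>>> {"name": "jog_arm", "arguments": {
  "rows": [2.85,0.1,0,0,0,0,0,0,0,-3,0,0,0,0,0,0,-3,0,0,0,0,0,0,-3,0,0,0,0,0,0,-3,0,0,0,0,0,0,-1.6,0,0,0,0,0,0,-0.7,0,0,0,0,0,0,0,0,0,0,0,0,0,0,0,0,0,1,0,0,0,0,0,0,1,0,0,0,0,0,0,1,0,0,0,0,0,0,1,0,0,0,0,0,0,1,0,0,0,0,0,0,1,0,0,0,0,0,0,1,0,0,0,0,0,0,1,0,0,0,0,0,0,1,0,0,0,0,0,0,1,0,0,0,0,0,0,1],
  "newtons": 45
}}

```text
clock: 10.9
eef_pos: [588.6, -3.9, 69.4]
eef_rot: [-3.142, 0.0, 1.495]
wrist_force: [0.6, 0.0, 0.1]
finger_gap: 24.2
finger_force: 0.0
```

>>> {"name": "jog_arm", "arguments": {
  "rows": [0,0,0,0,0,0,1,0,0,0,0,0,0,1,0,0,0,0,0,0,1,0,0,0,0,0,0,1,0,0,0,0,0,0,1]
}}

```text
clock: 11.32
eef_pos: [588.8, -3.9, 69.5]
eef_rot: [3.141, 0.0, 1.495]
wrist_force: [4.8, 0.5, -3.2]
finger_gap: 13.8
finger_force: 45.0
```

>>> {"name": "jog_arm", "arguments": {
  "rows": [-0.6,0.045,0,0,0,0,1,-0.6,0.045,0,0,0,0,1,-0.6,0.045,0,0,0,0,1,-0.6,0.045,0,0,0,0,1,-0.6,0.045,0,0,0,0,1,-0.6,0.045,0,0,0,0,1,-0.6,0.045,0,0,0,0,1,-0.6,0.045,0,0,0,0,1,-0.6,0.045,0,0,0,0,1,-0.6,0.045,0,0,0,0,1,-0.6,0.045,0,0,0,0,1,0,0,0,0,0,0,1,0,0,0,0,0,0,1,0,0,0,0,0,0,1,0,0,0,0,0,0,1]
}}

```text
clock: 12.57
eef_pos: [523.5, 1.0, 69.5]
eef_rot: [3.139, -0.0, 1.495]
wrist_force: [11.5, 0.2, -9.0]
finger_gap: 13.8
finger_force: 45.0
```

```bash
python3 - <<'E'
from fit import *
snap('wrist','w6'); snap('scene','s6'); snap('side','d6')
a=load('w6')['p'][0:300,130:430]; b=load('s6')['p'][170:290,230:350]
cv2.imwrite('pics/v6.png',np.hstack([cv2.resize(q,(400,400),interpolation=cv2.INTER_CUBIC) for q in(a,b)]))
E
```

```text
(no output)
```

View pics/v6.png

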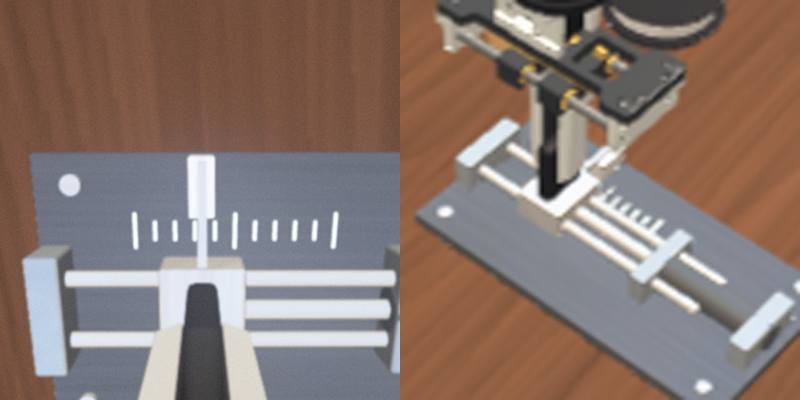

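The wrist crop shows the pointer at column 202 over the marker, which spans 188–215 (middle 201.5), so it is centred. The reel is still on its spindle. I settle briefly, then hand in.

>>> {"name": "jog_arm", "arguments": {
  "rows": [0,0,0,0,0,0,1,0,0,0,0,0,0,1,0,0,0,0,0,0,1,0,0,0,0,0,0,1,0,0,0,0,0,0,1,0,0,0,0,0,0,1]
}}

```text
clock: 13.22
eef_pos: [523.5, 1.0, 69.5]
eef_rot: [3.139, -0.0, 1.495]
wrist_force: [10.6, -0.7, -8.6]
finger_gap: 13.8
finger_force: 45.0
```

```bash
python3 - <<'E'
from h import *
s=manip.read_state(); print(s['eef_pos'],s['finger_force'],s['clock'])
f=s['finger_force']>10 and abs(s['eef_pos'][0]-523.5)<1
print(manip.sign_off() if f else 'not steady')
E
```

```text
[523.46095039   1.02240336  69.45084412] 44.997398257255554 13.2167
the job is handed in; nothing more can be done
None
```

The job is handed in (no verdict was returned): the reel is released and measured flat on the spindle's foot, and the slide is held at 45 N grip with its pointer over the middle of the marker, at 13.2 s; one refused call let the gripper slide about 40 mm at low height just after release, but later pictures showed the reel still seated.

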